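# Set the filling manifold's taps for the bottle under the spout

## Task

Set the taps of the filling manifold for the open bottle that stands under one of its three spouts, so that nothing runs to waste: first push the levers of the two taps that have no bottle under them fully shut (square across their pipes, against the stop), and only then push the lever of the tap over the bottle fully open (in line with its pipe, against the stop). Just push the levers round with a fingertip: pick nothing up, and leave the bottle and everything else standing where it is.

Things in the scene. Friction and masses are not known exactly. Their poses are not given: they have to be found in the camera images.
- fill_lever (a joint): lever angle (rad) of the tap over the bottle (left, middle or right one). 0 = fully shut: lever square across its pipe, pointing to the tap's +y (left). 1.571 = fully open: in line with its pipe, over the spout (tap's -x). Opens counter-clockwise seen from above. Hard stops at both ends; stays where left; about 5 N at 75 mm from the stem turns it. Starts shut or nearly shut (0 to 0.35)
- fill_stem (a point): point on the stem axis of the tap over the bottle (left, middle or right one), at the lever's mid-height: 242 mm above the bench, 42 mm above the axis of the branch pipe (21 mm thick). Frame: z up, x along the branch pipe away from the spout, y left across it. The header pipe (27 mm thick, 42 mm lower) runs along y at x = 85 mm
- fill_spout (a point): lower end of the spout of the tap over the bottle (left, middle or right one): a 19 mm tube pointing down, 75 mm in front of the stem (tap's -x), 160 mm above the bench
- fill_tip (a point): end of the lever of the tap over the bottle (left, middle or right one), at mid-height, 102 mm from the stem axis. The lever's last 62 mm (40 to 102 mm from the axis) are a black sleeve, 20 mm wide and 13 mm high (6.5 mm above and below this point): the part to push on
- spare1_lever (a joint): lever angle (rad) of the first tap with no bottle under it (any place). 0 = fully shut: lever square across its pipe, pointing to the tap's +y (left). 1.571 = fully open: in line with its pipe, over the spout (tap's -x). Opens counter-clockwise seen from above. Hard stops at both ends; stays where left; about 5 N at 75 mm from the stem turns it. Starts open or partly open (1.0 to 1.571)
- spare1_stem (a point): point on the stem axis of the first tap with no bottle under it (any place), at the lever's mid-height: 242 mm above the bench, 42 mm above the axis of the branch pipe (21 mm thick). Frame: z up, x along the branch pipe away from the spout, y left across it. The header pipe (27 mm thick, 42 mm lower) runs along y at x = 85 mm
- spare1_spout (a point): lower end of the spout of the first tap with no bottle under it (any place): a 19 mm tube pointing down, 75 mm in front of the stem (tap's -x), 160 mm above the bench
- spare1_tip (a point): end of the lever of the first tap with no bottle under it (any place), at mid-height, 102 mm from the stem axis. The lever's last 62 mm (40 to 102 mm from the axis) are a black sleeve, 20 mm wide and 13 mm high (6.5 mm above and below this point): the part to push on
- spare2_lever (a joint): lever angle (rad) of the second tap with no bottle under it (any place). 0 = fully shut: lever square across its pipe, pointing to the tap's +y (left). 1.571 = fully open: in line with its pipe, over the spout (tap's -x). Opens counter-clockwise seen from above. Hard stops at both ends; stays where left; about 5 N at 75 mm from the stem turns it. Starts open or partly open (1.0 to 1.571)
- spare2_stem (a point): point on the stem axis of the second tap with no bottle under it (any place), at the lever's mid-height: 242 mm above the bench, 42 mm above the axis of the branch pipe (21 mm thick). Frame: z up, x along the branch pipe away from the spout, y left across it. The header pipe (27 mm thick, 42 mm lower) runs along y at x = 85 mm
- spare2_spout (a point): lower end of the spout of the second tap with no bottle under it (any place): a 19 mm tube pointing down, 75 mm in front of the stem (tap's -x), 160 mm above the bench
- spare2_tip (a point): end of the lever of the second tap with no bottle under it (any place), at mid-height, 102 mm from the stem axis. The lever's last 62 mm (40 to 102 mm from the axis) are a black sleeve, 20 mm wide and 13 mm high (6.5 mm above and below this point): the part to push on
- manifold: fixed steel filling manifold: drip tray 270 x 600 mm with a grate 22 mm above the bench, two pipe legs carrying a header pipe, a pressure gauge standing on its right end (top 284 mm above the bench). Origin: centre of the tray's underside, under the middle tap's stem. Three identical taps stand 160 mm apart along its y, stems at its x = 0
- bottle_mouth (a point): centre of the open mouth of the loose white bottle (62 mm diameter, 118 mm tall, neck 33 mm) that stands on the grate under the spout of the tap called fill; its rim is 20 mm below the spout
- vial1: loose capped amber bottle, 42 mm diameter, 95 mm tall, standing on the grate between two spouts. Origin: centre of its underside. A bystander: leave it standing
- vial2: the same, between the other two spouts. Origin: centre of its underside. A bystander: leave it standing
- flask: loose capped blue bottle, 64 mm diameter, 150 mm tall, on the bench to the left. Origin: centre of its underside. A bystander: leave it standing
- beaker: loose open steel beaker, 84 mm diameter, 110 mm tall, on the bench to the left. Origin: centre of its underside. A bystander: leave it standing
- funnel: loose steel funnel standing mouth down, 92 mm diameter, 100 mm tall, on the bench to the right. Origin: centre of its underside. A bystander: leave it standing
- carton: loose white carton 110 x 170 x 100 mm on the bench to the right. Origin: centre of its underside. A bystander: leave it standing
- bottle: the same bottle; origin: centre of its underside
There are look-alikes about, which are no part of the job. What is shaped like the bottle but red is not meant.

How it is judged:
On the way, in this order (a step that is already met when the one before it is completed fails the run):
1. both taps without a bottle are fully shut (value of joint each of spare1_lever, spare2_lever below 0.12 rad), for 0.2 s.
2. the tap over the bottle is fully open (all of step 1 and value of joint fill_lever above 1.45 rad), for 0.2 s.
At the end, for the whole second after the job is handed in: Both spare levers within 0.12 rad (7 degrees) of shut, the filling tap's lever within 0.12 rad of open, all at rest; the bottle upright under its spout (mouth within 15 mm of the spout's axis) (all of step 2 and horizontal distance between bottle_mouth and fill_spout below 0.015 m and angle between bottle_mouth's own z axis and vertical below 0.1 rad and linear speed of bottle below 0.02 m/s and velocity of joint each of fill_lever, spare1_lever, spare2_lever below 0.05 rad/s); the robot touches nothing.
It fails at once if the filling tap is opened (past half way) while another tap is not yet shut (value of joint fill_lever above 0.785 rad and value of joint any of spare1_lever, spare2_lever above 0.3 rad).
It fails at once if the bottle is lifted, shifted by more than 12 mm or tipped (distance of bottle_mouth from where it was at the start of the episode above 0.012 m or angle between bottle_mouth's own z axis and vertical above 0.15 rad).
It fails at once if a bystander is lifted, knocked over or shifted by more than 20 mm (distance of any of vial1, vial2, flask, beaker, funnel, carton from where it was at the start of the episode above 0.02 m or angle between any of vial1, vial2, flask, beaker, funnel, carton's own z axis and vertical above 0.3 rad).
It also fails if it takes over 61 s, if anything falls off the work surface, if the arm or the gripper's body presses on something with over 40 N, if the wrist force passes 120 N, or if a joint passes its speed limit or range.

## Robot

A 6-joint arm with a two-finger parallel gripper is mounted at the origin on the work surface. World frame = base frame: x ahead of the robot, y to its left, z up, the work surface at z = 0. Lengths are in m, angles in rad, forces in N, time in s.
With the tool pointing down it reaches from about 0.35 to 0.925 m from the base axis. Payload 6.4 kg.
Tool frame: the origin (TCP) lies on the centre line of the jaws, within the pads' length; the fingertips stand 19 mm ahead of it and the grasp point (between the pads) is the TCP (bot.tcp_to_tips is the distance from the TCP to the fingertips, in m); z points along the fingers, y is the line along which they close (so a half turn about z gives the same grasp; the last joint's range is limited). The gripper opens to 85 mm and grips with 20 to 120 N. Pads are 22 mm wide; open, the fingers measure 114 mm over their backs; the gripper's body (76 mm by 85 mm) begins 54 mm behind the grasp point. The pads swing forward as they close: fully open they stand 13 mm farther back than shut.
Start: joints at [1.028, 0.245, 1.558, -0, 1.339, -0.174], TCP at [0.234, 0.606, 0.25] pointing down, gripper open.
Joint ranges: [-3.13, 3.13], [-1.02, 2.26], [0.13, 2.54], [-0.95, 4.09], [0.21, 2.88], [-2.74, 2.74]. Speed limits (rad/s): [2.57, 2.57, 3.14, 3.14, 3.14, 3.14].

## Interface

Orientations are given as a unit quaternion [w, x, y, z].
In Python, from bench import bot gives the robot as it stands.
- The arm moves only by the tool drive_tool, never from a script. Its argument "deltas" is a list of rows, each an object of numbers: "grip": the closure in counts, from 0 (fully open) to 255 (shut); "dx", "dy", "dz": the shift along the tool's x, y, z in mm; "spin": the turn about the tool's z in degrees. A call has 1 to 10 rows; each row is the pose to reach, as a shift and turn from the pose commanded when the call began, along the tool's axes at that moment; what a row does not reach only later rows make up. A row lasts 1/8 s, in which the tool goes at most 62.5 mm and 10.7 degrees, less where a joint would pass 70% of its speed; a pose out of reach is approached as far as the arm can. A call with a gripper value outside its range is refused whole. The fingers move at their own pace and stop on an object; the grip force is fixed at half the most. Time passes only in rows, so rows that repeat a pose let the fingers close. It gives the time, the measured TCP pose, the force, the opening and the grip force at its end, in the units of the state.
- bot.observe(): the state, without advancing time (a new reading comes with each control period).
- bot.camera(name): name is "scene" or "top" or "wrist"; returns the picture (384x512x3 uint8, red, green, blue); there is no depth.
- bot.camera_model(name): a dict with "fovy" (degrees; the focal length in pixels is half the picture's height over the tangent of half this angle, whatever the lens; pixels are square), "cx", "cy" (the principal point, pixels), "view" (4x4, takes a point from world to camera coordinates). Camera axes: x right, y down, z forward; pixel columns grow to the right and rows downward; lengths in m; the calibration is good to about 2 mm. A picture is of the moment at which its call begins: read the wrist's pose just before it. camera_model takes no time and is no camera call; for the wrist camera it gives the pose at the moment of the call.
- bot.hand_in(): hands the job in; it is judged then, once.
Trained networks look in the newest picture that a camera, given by its name, has taken for a name from the list of things; names that differ only in an ending like _2 or _b are one class to them, and where a whole thing is asked for, a point or a joint stands for the part that bears it (a point fixed in the world has none). Each returns a list of dicts, best first, with "p" (0 to 1); they miss things now and then, are a little off and sometimes report something else, mostly with a low value. They report only what shows in the picture. A call takes as long as a camera call. They do not tell look-alikes from the thing itself.
- bot.look_for(target, camera): "point" ([x, y, z] in m, in world coordinates, good to about 4 mm: the middle of the surface that is visible of it).
- bot.outline_of(target, camera): "region" (384x512 bool, what is visible of it).
The state is a dict: "t": time; "qpos": joint angles; "joint_vel": joint speeds; "joint_efforts": joint torques, N m; "position": TCP position; "tcp_rot": TCP orientation; "force": force on the tool from outside, world axes, zero at the start; "torque": the same for the moment, N m; "gripper_width": finger opening in m; "finger_force": force on a finger pad.
Only numpy, scipy, OpenCV 4.12 (cv2) and the standard library are available. Lean on these libraries where they do the work, as an engineer would, in place of code of your own. Each camera call takes 0.05 s, during which the arm holds its last target. There are 200 camera calls.

## Working session

There is one attempt and no reset: what is moved stays moved. The work goes in short steps, Python scripts to look and compute and a tool call to move; the robot and the scene stay as the last step left them, time stands still between calls to the robot, and variables do not carry over. Pictures are saved under pics/ and viewed, at most 10 in all, crops included, and the job is handed in when it is done.

Besides the shell and the picture viewer there is one more tool, called after "Emit:" in YAML: its name, and indented under it one key for each argument. drive_tool: Moves the arm, as the interface text tells. Its arguments: {"type":"object","properties":{"deltas":{"type":"array","items":{"type":"object","properties":{"grip":{"type":"number"},"dx":{"type":"number"},"dy":{"type":"number"},"dz":{"type":"number"},"spin":{"type":"number"}}}}},"required":["deltas"]}

```bash
mkdir -p pics
python3 - <<'E'
from bench import bot
import cv2,numpy as np
s=bot.observe();print(s['t'],s['position'],s['tcp_rot'],s['gripper_width'])
for c in ["scene","top"]:
    im=bot.camera(c);cv2.imwrite(f"pics/{c}0.png",cv2.resize(im[:,:,::-1],(800,600)))
    m=bot.camera_model(c);print(c,m['fovy'],m['cx'],m['cy'],np.round(m['view'],3).tolist())
    for n in ["fill_stem","fill_tip","fill_spout","bottle_mouth","manifold","bottle","vial1","flask","carton","beaker","funnel"]:
        print(n,[(np.round(d['point'],3).tolist(),round(d['p'],2)) for d in bot.look_for(n,c)][:5])
E
```

```text
0.0 [0.23403337 0.60583846 0.24918357] [-3.21691617e-04  1.83351453e-01  9.83046956e-01 -9.08058684e-04] 0.08546754159050028
scene 53.41564293498467 251.6640180644013 195.30158322697602 [[0.871, 0.491, 0.01, -0.411], [0.336, -0.581, -0.741, -0.041], [-0.358, 0.649, -0.671, 1.463], [0.0, 0.0, 0.0, 1.0]]
fill_stem [([0.515, 0.17, 0.213], 0.93)]
fill_tip []
fill_spout [([0.526, 0.014, 0.212], 0.37), ([0.455, -0.404, 0.03], 0.28)]
bottle_mouth [([0.446, 0.151, 0.109], 0.65), ([0.32, 0.142, 0.072], 0.6), ([0.487, -0.143, 0.244], 0.58), ([0.517, 0.163, 0.214], 0.27)]
manifold [([0.589, -0.112, 0.018], 0.74)]
bottle [([0.323, 0.141, 0.066], 0.73), ([0.446, 0.15, 0.105], 0.5)]
vial1 [([0.425, 0.08, 0.063], 0.73), ([0.444, -0.082, 0.06], 0.47)]
flask [([0.597, 0.428, 0.088], 0.73), ([0.487, -0.145, 0.243], 0.66)]
carton [([0.609, -0.462, 0.101], 0.66)]
beaker [([0.392, 0.375, 0.086], 0.63)]
funnel [([0.455, -0.403, 0.027], 0.55), ([0.395, 0.374, 0.085], 0.52)]
top 45.26057918607361 250.22074549936366 186.8775129519739 [[0.025, -1.0, -0.012, -0.0], [-0.995, -0.023, -0.102, 0.477], [0.101, 0.015, -0.995, 1.414], [0.0, 0.0, 0.0, 1.0]]
fill_stem [([0.509, 0.184, 0.213], 0.98)]
fill_tip [([0.507, 0.227, 0.248], 0.55)]
fill_spout [([0.512, 0.18, 0.214], 0.63)]
bottle_mouth [([0.318, 0.151, 0.09], 0.91), ([0.432, 0.157, 0.111], 0.71)]
manifold [([0.526, -0.01, 0.017], 0.9)]
bottle [([0.31, 0.157, 0.092], 0.95), ([0.431, 0.159, 0.114], 0.59)]
vial1 [([0.417, 0.09, 0.09], 0.61), ([0.43, -0.062, 0.088], 0.49)]
flask [([0.571, 0.43, 0.1], 0.95)]
carton [([0.598, -0.449, 0.1], 0.84)]
beaker [([0.404, 0.408, 0.051], 0.57)]
funnel [([0.445, -0.385, 0.024], 0.67), ([0.505, 0.225, 0.249], 0.59)]
```

View pics/scene0.png

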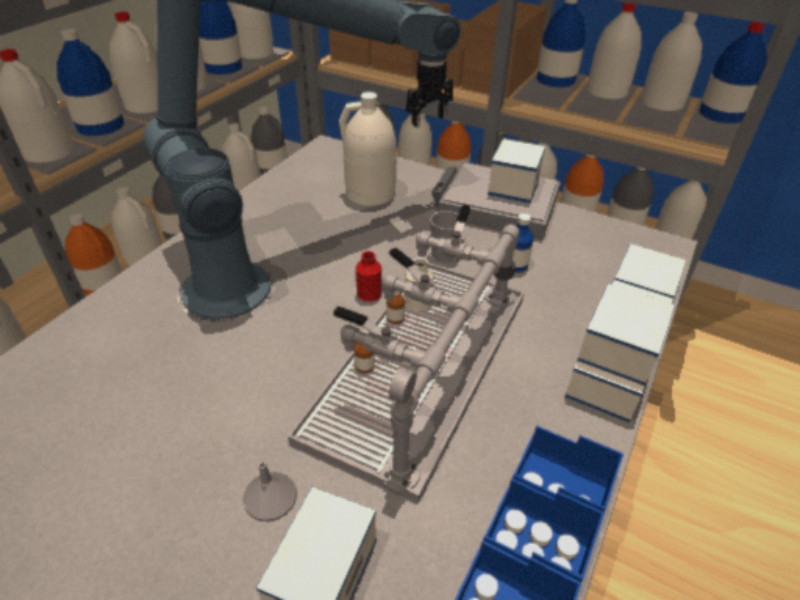

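View pics/top0.png

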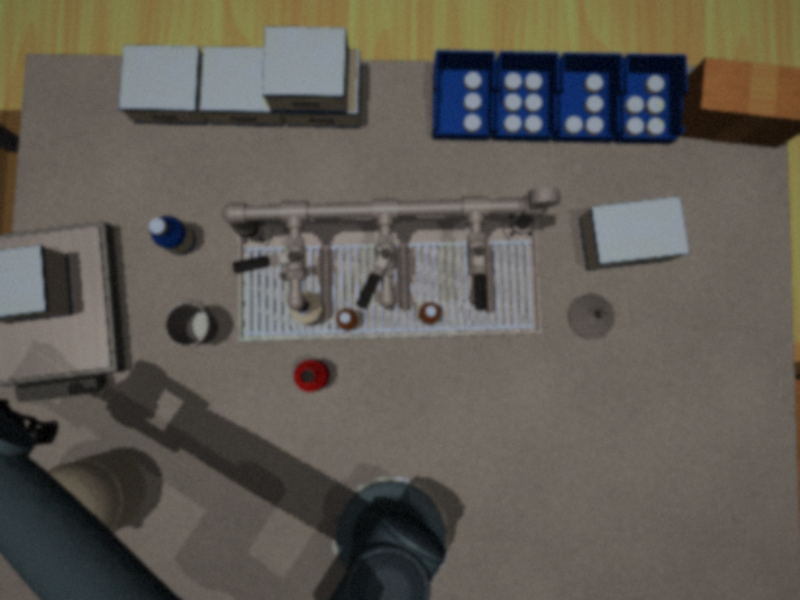

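The scene shows three taps. There are two bottle-shaped candidates: a white one at top (305,308), under the left spout, and a red one at top (312,376), the look-alike. So fill is the left tap, whose lever is at about (250,265) and nearly shut. The middle lever (370,290) is partly open and the right one (480,290) is fully open. Next I'll confirm in a crop and measure the levers.

```bash
cat > h.py <<'E'
from bench import bot
import cv2,numpy as np
def proj(c,P):
    m=bot.camera_model(c);f=192/np.tan(np.radians(m['fovy']/2));V=np.array(m['view'])
    q=V[:3,:3]@np.array(P,float)+V[:3,3];return np.array([m['cx']+f*q[0]/q[2],m['cy']+f*q[1]/q[2]])
def back(c,uv,z):
    m=bot.camera_model(c);f=192/np.tan(np.radians(m['fovy']/2));V=np.array(m['view'])
    R=V[:3,:3];o=-R.T@V[:3,3];d=R.T@np.array([(uv[0]-m['cx'])/f,(uv[1]-m['cy'])/f,1]);return o+d*(z-o[2])/d[2]
E
python3 - <<'E'
from h import *
im=bot.camera("top")
hsv=cv2.cvtColor(im,cv2.COLOR_RGB2HSV);g=im.max(2)
x0,y0=135,120
mask=((g<60)).astype(np.uint8);mask[:150]=0;mask[205:]=0;mask[:,:140]=0;mask[:,350:]=0
n,l,st,ce=cv2.connectedComponentsWithStats(mask)
for i in range(1,n):
    if st[i,4]>40:
        pts=np.argwhere(l==i)[:,::-1].astype(np.float32);r=cv2.minAreaRect(pts)
        W=np.array([back("top",p,.2485)[:2] for p in pts]);c=W.mean(0);u,s,v=np.linalg.svd(W-c)
        pr=(W-c)@v[0]
        print(st[i],np.round(ce[i],1),"ctr",np.round(c,3),"dir",np.round(v[0],3),"len",round(np.ptp(pr),3),[np.round(c+v[0]*e,3) for e in(pr.min(),pr.max())])
cr=im[110:220,135:355,::-1];cv2.imwrite("pics/crop.png",cv2.resize(cr,(800,400),interpolation=cv2.INTER_CUBIC))
E
```

```text
[154 150  15   4  44] [162.2 151.1] ctr [0.545 0.245] dir [-0.066 -0.998] len 0.038 [array([0.546, 0.267]), array([0.544, 0.229])]
[149 164  23  11 149] [160.2 168.7] ctr [0.497 0.248] dir [ 0.253 -0.968] len 0.06 [array([0.49 , 0.276]), array([0.505, 0.219])]
[229 175  15  22 147] [235.6 185.4] ctr [0.458 0.046] dir [-0.915  0.404] len 0.06 [array([0.485, 0.035]), array([0.43 , 0.059])]
[303 175   9  23 193] [307.1 186. ] ctr [ 0.46  -0.142] dir [-0.999 -0.052] len 0.059 [array([ 0.489, -0.14 ]), array([ 0.431, -0.143])]
```

View pics/crop.png

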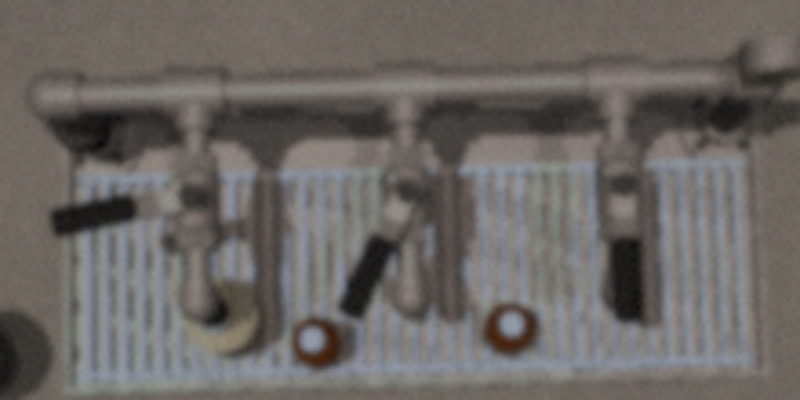

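The crop confirms it: the white bottle sits directly behind the left spout (crop ~(225,325)), the middle lever is at about 1.1 rad and the right lever is in line with its pipe. I'll raise the arm, shut the fingers and square the tool to the manifold.

Emit:
drive_tool:
  deltas:
    - {"dz": -30,"grip": 255,"spin": -8}
    - {"dz": -60,"grip": 255,"spin": -16}
    - {"dz": -60,"grip": 255,"spin": -24}
    - {"dz": -60,"grip": 255,"spin": -24}
    - {"dz": -60,"grip": 255,"spin": -24}

```text
invalid input at $.deltas[0]: expected keys grip, dx, dy, dz, spin
```

```bash
cat >> h.py <<'E'
def man():
    # TCP in manifold frame mm (origin middle stem), and yaw of tool y vs manifold y
    s=bot.observe();d=s['position'][:2]-np.array([.523,.019]);a=.05
    w,x,y,z=s['tcp_rot'];ty=np.array([2*(x*y-w*z),1-2*(x*x+z*z)])
    print("t",round(s['t'],2),"uvz",np.round(1e3*np.array([d[0]*np.cos(a)+d[1]*np.sin(a),-d[0]*np.sin(a)+d[1]*np.cos(a),s['position'][2]]),1),"yawerr deg",round(np.degrees(np.arctan2(ty[1],ty[0]))-90-np.degrees(a),2),"F",np.round(s['force'],1),"w",s['gripper_width'],"tips",bot.tcp_to_tips)
E
python3 -c "
from h import *
man()"
```

```text
t 1.25 uvz [-259.   601.   250.3] yawerr deg -24.0 F [0.2 0.8 0.3] w 0.08509994454001837 tips 0.019
```

Emit:
drive_tool:
  deltas:
    - {"dx": 0,"dy": 0,"dz": -30,"grip": 255,"spin": -8}
    - {"dx": 0,"dy": 0,"dz": -60,"grip": 255,"spin": -16}
    - {"dx": 0,"dy": 0,"dz": -60,"grip": 255,"spin": -24}
    - {"dx": 0,"dy": 0,"dz": -60,"grip": 255,"spin": -24}
    - {"dx": 0,"dy": 0,"dz": -60,"grip": 255,"spin": -24}

```text
t: 1.88
position: [0.2342, 0.606, 0.3095]
tcp_rot: [-0.0, -0.024, 1.0, -0.001]
force: [-0.5, -0.9, 0.3]
gripper_width: 0.0
finger_force: 0.0
```

```bash
python3 -c "
from h import *
man()"
```

```text
t 1.88 uvz [-259.1  600.7  309.5] yawerr deg -0.11 F [-0.5 -0.9  0.3] w 2.1896085053334698e-05 tips 0.019
```

Emit:
drive_tool:
  deltas:
    - {"dx": -60,"dy": -20,"dz": 0,"grip": 255,"spin": 0}
    - {"dx": -110,"dy": -55,"dz": 0,"grip": 255,"spin": 0}
    - {"dx": -150,"dy": -100,"dz": 0,"grip": 255,"spin": 0}
    - {"dx": -184,"dy": -150,"dz": 0,"grip": 255,"spin": 0}
    - {"dx": -184,"dy": -210,"dz": 0,"grip": 255,"spin": 0}
    - {"dx": -184,"dy": -270,"dz": 0,"grip": 255,"spin": 0}
    - {"dx": -184,"dy": -330,"dz": 0,"grip": 255,"spin": 0}
    - {"dx": -184,"dy": -390,"dz": 0,"grip": 255,"spin": 0}
    - {"dx": -184,"dy": -450,"dz": 0,"grip": 255,"spin": 0}
    - {"dx": -184,"dy": -500,"dz": 0,"grip": 255,"spin": 0}

```text
t: 3.12
position: [0.4427, 0.1142, 0.3099]
tcp_rot: [-0.0, -0.024, 1.0, -0.0]
force: [0.5, -0.6, 0.3]
gripper_width: -0.0001
finger_force: 0.0
```

Emit:
drive_tool:
  deltas:
    - {"dx": 0,"dy": -60,"dz": 0,"grip": 255,"spin": 0}
    - {"dx": 0,"dy": -120,"dz": 0,"grip": 255,"spin": 0}
    - {"dx": 0,"dy": -180,"dz": 0,"grip": 255,"spin": 0}
    - {"dx": 0,"dy": -240,"dz": 0,"grip": 255,"spin": 0}
    - {"dx": 0,"dy": -290,"dz": 0,"grip": 255,"spin": 0}
    - {"dx": 0,"dy": -308,"dz": 0,"grip": 255,"spin": 0}
    - {"dx": 0,"dy": -308,"dz": 0,"grip": 255,"spin": 0}

```text
t: 4.0
position: [0.4584, -0.1917, 0.3098]
tcp_rot: [-0.0, -0.024, 1.0, 0.001]
force: [-0.7, -0.1, -0.8]
gripper_width: 0.0003
finger_force: 0.0
```

```bash
python3 -c "
from h import *
man()
im=bot.camera('scene');p=proj('scene',bot.observe()['position']).astype(int);print(p)
cr=im[max(0,p[1]-70):p[1]+70,max(0,p[0]-90):p[0]+90,::-1];cv2.imwrite('pics/s1.png',cv2.resize(cr,(720,560),interpolation=cv2.INTER_CUBIC))"
```

```text
t 4.0 uvz [ -75.1 -207.2  309.8] yawerr deg -0.12 F [-0.7 -0.1 -0.8] w 0.0002642854600994926 tips 0.019
[211 192]
```

View pics/s1.png

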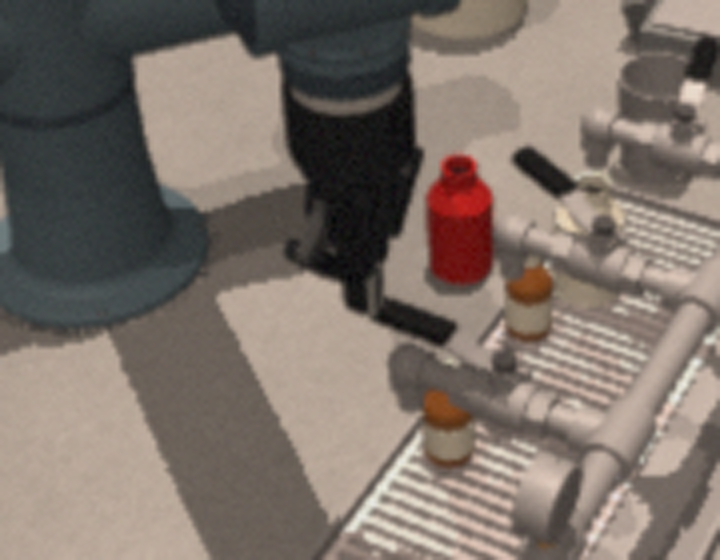

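Fingertips are just to the right of the right lever (crop (370,310)) and clear of it. I'll go down and push.

Emit:
drive_tool:
  deltas:
    - {"dx": 0,"dy": 0,"dz": 30,"grip": 255,"spin": 0}
    - {"dx": 0,"dy": 0,"dz": 60,"grip": 255,"spin": 0}
    - {"dx": 0,"dy": 0,"dz": 60,"grip": 255,"spin": 0}

```text
t: 4.42
position: [0.4574, -0.189, 0.2479]
tcp_rot: [-0.002, -0.026, 1.0, 0.002]
force: [-0.8, 0.5, 0.6]
gripper_width: 0.0004
finger_force: 0.0
```

Emit:
drive_tool:
  deltas:
    - {"dx": 0,"dy": 20,"dz": 0,"grip": 255,"spin": 0}
    - {"dx": 4,"dy": 42,"dz": 0,"grip": 255,"spin": 0}
    - {"dx": 2,"dy": 63,"dz": 0,"grip": 255,"spin": 0}
    - {"dx": -4,"dy": 82,"dz": 0,"grip": 255,"spin": 0}
    - {"dx": -16,"dy": 99,"dz": 0,"grip": 255,"spin": 0}
    - {"dx": -31,"dy": 113,"dz": 0,"grip": 255,"spin": 0}
    - {"dx": -44,"dy": 120,"dz": 0,"grip": 255,"spin": 0}
    - {"dx": -50,"dy": 122,"dz": 0,"grip": 255,"spin": 0}
    - {"dx": -50,"dy": 122,"dz": 0,"grip": 255,"spin": 0}

```text
t: 5.55
position: [0.5024, -0.0661, 0.2516]
tcp_rot: [0.001, -0.026, 1.0, -0.001]
force: [-2.0, -2.0, 1.1]
gripper_width: 0.0001
finger_force: 0.9
```

```bash
python3 -c "
from h import *
man()"
```

```text
t 5.55 uvz [-24.8 -83.9 251.6] yawerr deg 0.09 F [-2.  -2.   1.1] w 0.000127119819910438 tips 0.019
```

Emit:
drive_tool:
  deltas:
    - {"dx": -3,"dy": 0,"dz": 0,"grip": 255,"spin": 0}
    - {"dx": -6,"dy": 0,"dz": 0,"grip": 255,"spin": 0}
    - {"dx": -6,"dy": 0,"dz": 0,"grip": 255,"spin": 0}

```text
t: 5.92
position: [0.5078, -0.0656, 0.2511]
tcp_rot: [-0.001, -0.025, 1.0, 0.001]
force: [-4.5, 2.6, 3.3]
gripper_width: -0.0
finger_force: 2.8
```

Emit:
drive_tool:
  deltas:
    - {"dx": -2,"dy": 0,"dz": 0,"grip": 255,"spin": 0}
    - {"dx": -4,"dy": 0,"dz": 0,"grip": 255,"spin": 0}
    - {"dx": -4,"dy": 0,"dz": 0,"grip": 255,"spin": 0}

```text
t: 6.3
position: [0.5083, -0.0655, 0.251]
tcp_rot: [-0.006, -0.025, 1.0, 0.001]
force: [-24.7, 1.9, 14.5]
gripper_width: 0.0005
finger_force: 12.0
```

```bash
python3 -c "
from h import *
man()"
```

```text
t 6.3 uvz [-18.9 -83.7 251. ] yawerr deg 0.05 F [-24.7   1.9  14.5] w 0.0005151065685968939 tips 0.019
```

Emit:
drive_tool:
  deltas:
    - {"dx": 34,"dy": 0,"dz": 0,"grip": 255,"spin": 0}
    - {"dx": 34,"dy": 0,"dz": -40,"grip": 255,"spin": 0}
    - {"dx": 72,"dy": 30,"dz": -40,"grip": 255,"spin": 0}
    - {"dx": 72,"dy": 74,"dz": -40,"grip": 255,"spin": 0}
    - {"dx": 72,"dy": 74,"dz": -40,"grip": 255,"spin": 0}
    - {"dx": 72,"dy": 74,"dz": 0,"grip": 255,"spin": 0}
    - {"dx": 72,"dy": 74,"dz": 0,"grip": 255,"spin": 0}

```text
t: 7.18
position: [0.4353, 0.004, 0.248]
tcp_rot: [-0.002, -0.025, 1.0, 0.001]
force: [-0.3, 1.2, -0.4]
gripper_width: 0.0001
finger_force: 0.0
```

```bash
python3 -c "
from h import *
man()
im=bot.camera('top')
cr=im[110:220,135:355,::-1];cv2.imwrite('pics/t2.png',cv2.resize(cr,(800,400),interpolation=cv2.INTER_CUBIC))"
```

```text
t 7.17 uvz [-88.3 -10.6 248. ] yawerr deg -0.01 F [-0.3  1.2 -0.4] w 0.00012022042443546086 tips 0.019
```

View pics/t2.png

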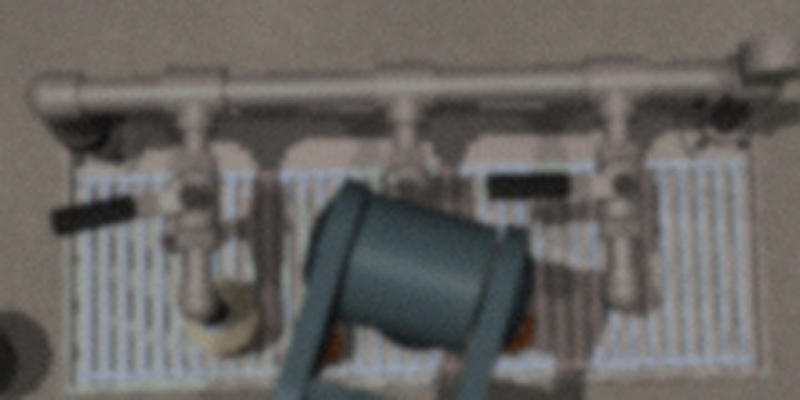

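The picture shows the right lever square across its pipe (crop (530,185)). Next, the middle one.

Emit:
drive_tool:
  deltas:
    - {"dx": -5,"dy": 14,"dz": 0,"grip": 255,"spin": 0}
    - {"dx": -10,"dy": 26,"dz": 0,"grip": 255,"spin": 0}
    - {"dx": -16,"dy": 45,"dz": 0,"grip": 255,"spin": 0}
    - {"dx": -28,"dy": 62,"dz": 0,"grip": 255,"spin": 0}
    - {"dx": -43,"dy": 76,"dz": 0,"grip": 255,"spin": 0}
    - {"dx": -56,"dy": 83,"dz": 0,"grip": 255,"spin": 0}
    - {"dx": -62,"dy": 85,"dz": 0,"grip": 255,"spin": 0}
    - {"dx": -67,"dy": 85,"dz": 0,"grip": 255,"spin": 0}
    - {"dx": -71,"dy": 85,"dz": 0,"grip": 255,"spin": 0}
    - {"dx": -71,"dy": 85,"dz": 0,"grip": 255,"spin": 0}

```text
t: 8.48
position: [0.5003, 0.0932, 0.2501]
tcp_rot: [-0.006, -0.026, 1.0, -0.0]
force: [-16.5, -1.3, 7.2]
gripper_width: -0.0
finger_force: 8.5
```

```bash
python3 -c "
from h import *
man()"
```

```text
t 8.47 uvz [-19.   75.2 250.1] yawerr deg 0.08 F [-16.5  -1.3   7.2] w -2.6909875479276535e-06 tips 0.019
```

Emit:
drive_tool:
  deltas:
    - {"dx": 34,"dy": 0,"dz": 0,"grip": 255,"spin": 0}
    - {"dx": 34,"dy": 0,"dz": -50,"grip": 255,"spin": 0}
    - {"dx": 20,"dy": 40,"dz": -55,"grip": 255,"spin": 0}
    - {"dx": 0,"dy": 90,"dz": -55,"grip": 255,"spin": 0}
    - {"dx": -30,"dy": 135,"dz": -55,"grip": 255,"spin": 0}
    - {"dx": -51,"dy": 167,"dz": -55,"grip": 255,"spin": 0}
    - {"dx": -51,"dy": 167,"dz": -55,"grip": 255,"spin": 0}
    - {"dx": -51,"dy": 167,"dz": 0,"grip": 255,"spin": 0}
    - {"dx": -51,"dy": 167,"dz": 0,"grip": 255,"spin": 0}

```text
t: 9.6
position: [0.5431, 0.2608, 0.2459]
tcp_rot: [-0.005, -0.025, 1.0, -0.001]
force: [-0.6, -0.8, 0.2]
gripper_width: -0.0002
finger_force: 0.0
```

```bash
python3 -c "
from h import *
man()
im=bot.camera('top')
cr=im[110:220,135:355,::-1];cv2.imwrite('pics/t3.png',cv2.resize(cr,(800,400),interpolation=cv2.INTER_CUBIC))"
```

```text
t 9.6 uvz [ 32.2 240.5 245.9] yawerr deg 0.0 F [-0.6 -0.8  0.2] w -0.0002147073036734807 tips 0.019
```

View pics/t3.png

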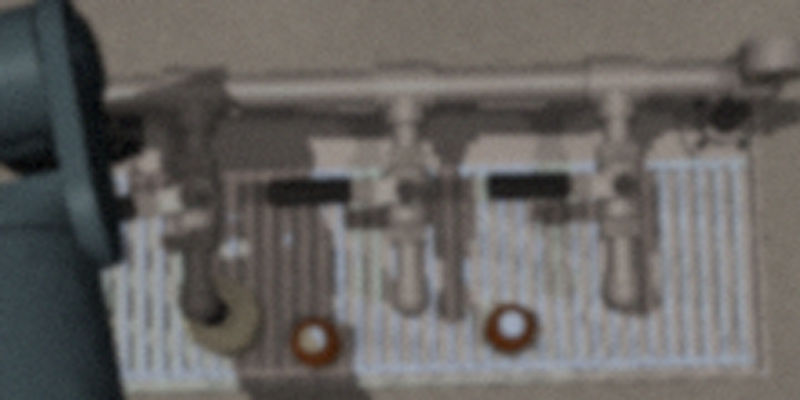

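Both spare levers are square across their pipes (crop (310,190) and (530,185)). Now the filling tap.

Emit:
drive_tool:
  deltas:
    - {"dx": 16,"dy": -2,"dz": -2,"grip": 255,"spin": 0}
    - {"dx": 28,"dy": -3,"dz": -2,"grip": 255,"spin": 0}
    - {"dx": 51,"dy": -4,"dz": -2,"grip": 255,"spin": 0}
    - {"dx": 70,"dy": -11,"dz": -2,"grip": 255,"spin": 0}
    - {"dx": 87,"dy": -23,"dz": -2,"grip": 255,"spin": 0}
    - {"dx": 101,"dy": -38,"dz": -2,"grip": 255,"spin": 0}
    - {"dx": 108,"dy": -50,"dz": -2,"grip": 255,"spin": 0}
    - {"dx": 110,"dy": -57,"dz": -2,"grip": 255,"spin": 0}
    - {"dx": 110,"dy": -57,"dz": -2,"grip": 255,"spin": 0}

```text
t: 10.78
position: [0.4407, 0.1995, 0.2559]
tcp_rot: [0.004, -0.025, 1.0, 0.001]
force: [1.6, 4.7, 6.0]
gripper_width: -0.0002
finger_force: 2.8
```

Emit:
drive_tool:
  deltas:
    - {"dx": 0,"dy": -2,"dz": 0,"grip": 255,"spin": 0}
    - {"dx": 0,"dy": -4,"dz": 0,"grip": 255,"spin": 0}
    - {"dx": 0,"dy": -4,"dz": 0,"grip": 255,"spin": 0}

```text
t: 11.15
position: [0.4398, 0.1974, 0.2543]
tcp_rot: [0.002, -0.025, 1.0, 0.003]
force: [0.9, 10.6, 6.0]
gripper_width: -0.0001
finger_force: 5.9
```

```bash
python3 -c "
from h import *
man()"
```

```text
t 11.15 uvz [-74.2 182.3 254.3] yawerr deg 0.02 F [ 0.9 10.6  6. ] w -5.145992028936783e-05 tips 0.019
```

Emit:
drive_tool:
  deltas:
    - {"dx": 0,"dy": -2,"dz": 0,"grip": 255,"spin": 0}
    - {"dx": 0,"dy": -4,"dz": 0,"grip": 255,"spin": 0}
    - {"dx": 0,"dy": -4,"dz": 0,"grip": 255,"spin": 0}

```text
t: 11.52
position: [0.4398, 0.1966, 0.2545]
tcp_rot: [0.002, -0.025, 1.0, 0.008]
force: [0.9, 26.2, 4.7]
gripper_width: 0.0001
finger_force: 13.1
```

```bash
python3 -c "
from h import *
man()"
```

```text
t 11.53 uvz [-74.2 181.6 254.5] yawerr deg 0.05 F [ 0.9 26.2  4.7] w 0.00013560667669797777 tips 0.019
```

At the stop. I'll back off to the left, then up and away.

Emit:
drive_tool:
  deltas:
    - {"dx": 0,"dy": 30,"dz": 0,"grip": 255,"spin": 0}
    - {"dx": 0,"dy": 40,"dz": -50,"grip": 255,"spin": 0}
    - {"dx": 0,"dy": 90,"dz": -60,"grip": 255,"spin": 0}
    - {"dx": 0,"dy": 150,"dz": -60,"grip": 255,"spin": 0}
    - {"dx": 0,"dy": 210,"dz": -60,"grip": 255,"spin": 0}
    - {"dx": 0,"dy": 270,"dz": -60,"grip": 255,"spin": 0}
    - {"dx": 0,"dy": 270,"dz": -60,"grip": 255,"spin": 0}
    - {"dx": 0,"dy": 270,"dz": -60,"grip": 255,"spin": 0}

```text
t: 12.52
position: [0.4255, 0.4602, 0.3116]
tcp_rot: [-0.001, -0.025, 1.0, -0.001]
force: [-0.7, 0.4, -0.9]
gripper_width: -0.0
finger_force: 0.0
```

```bash
python3 -c "
from h import *
man()
im=bot.camera('top')
cr=im[110:220,135:355,::-1];cv2.imwrite('pics/t4.png',cv2.resize(cr,(800,400),interpolation=cv2.INTER_CUBIC))"
```

```text
t 12.53 uvz [-75.3 445.5 311.6] yawerr deg 0.02 F [-0.7  0.4 -0.9] w -1.9732603727740208e-05 tips 0.019
```

View pics/t4.png

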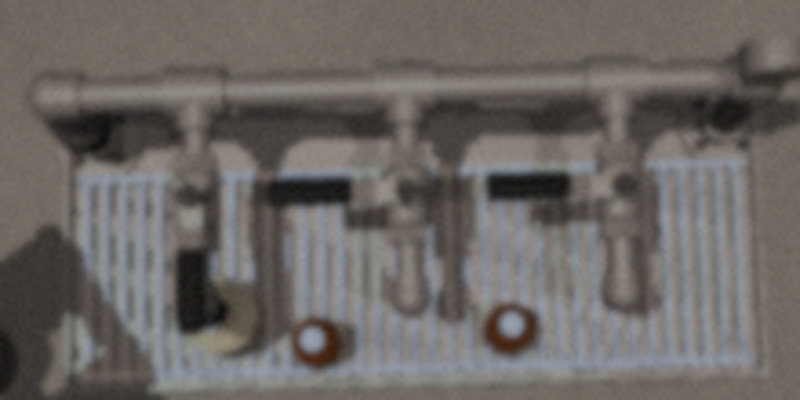

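The left lever is now in line with its pipe (crop (192,290)), the two spare levers are square across theirs, and the bottles haven't moved.

```bash
python3 -c "
from bench import bot
print(bot.hand_in())"
```

```text
the job is handed in; nothing more can be done
None
```

I pushed the middle and right taps fully shut, then the left tap over the white bottle fully open, each against its stop; the final picture shows the white bottle and both amber bottles in place, and the job is handed in (no verdict was returned).

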